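Find the stamped parts crate and push it to the dispatch rail

TASK

One of the two closed wooden crates standing on the welding bench has a round ink stamp underneath. With fingertip pushes only, tip both crates over towards the robot, so that each lies on the side that faced it and shows its underside to the rail; only then push the stamped one, still lying, squarely up against the steel dispatch rail. Leave the other crate lying well short of the rail, lift neither of them, and do not disturb the pot, the tin or the wrench.

Things in the scene. Friction and masses are not known exactly. Their poses are not given: they have to be found in the camera images.
- stamped_crate: closed plywood crate, a plain box 96 mm deep (x) x 130 wide (y) x 140 tall (z), 0.3 to 0.55 kg, too thick to grip. Origin: centre of its underside; z points to its top. Starts standing, x pointing away from the robot, yawed a little; left or right place varies. This one has a black round ink stamp, 84 mm across, mid-underside, hidden while it stands; otherwise both look alike.
- stamped_crate_push (a point): middle of the stamped crate's far side, 20 mm below the top (48 mm to +x, 120 mm to +z of its origin). Pushed here towards the robot, the crate does not slide but tips about its lower near edge and topples by itself past about 35 degrees; it then lies 96 mm high and 140 mm long, underside facing the rail, this side up
- plain_crate: closed plywood crate, a plain box 96 mm deep (x) x 130 wide (y) x 140 tall (z), 0.3 to 0.55 kg, too thick to grip. Origin: centre of its underside; z points to its top. Starts standing, x pointing away from the robot, yawed a little; left or right place varies. This one has a bare underside.
- plain_crate_push (a point): middle of the plain crate's far side, 20 mm below the top (48 mm to +x, 120 mm to +z of its origin). Pushed here towards the robot, the crate does not slide but tips about its lower near edge and topples by itself past about 35 degrees; it then lies 96 mm high and 140 mm long, underside facing the rail, this side up
- rail_edge (a point): dispatch rail: steel angle fixed to the bench beyond the crates, 660 mm long (y), 34 mm deep, its upright face 30 mm high facing the robot. This point: middle of the top edge of that face, 30 mm above the bench; x points away from the robot, square to the face; slightly yawed
- rod_pot: bystander: square steel pot with flat bars in it, foot 85 x 85 mm, about 125 mm tall, loose, to the left; origin under its centre
- tin: bystander: open round metal tin, 72 mm across, 85 mm tall, loose, to the right; origin under its centre
- wrench: bystander: small steel wrench, 140 mm long, loose, lying roughly along x between the two crates' places ; origin under its middle
Mind the look-alikes: they are no part of the job. Leave any purple look-alike of the plain_crate alone.

How it is judged:
By the outcome, as a careful person would: the job done as asked, in the order asked, and still so for the second after the job is handed in, with the robot touching nothing.
It also fails if it takes over 64 s, if anything falls off the work surface, if the arm or the gripper's body presses on something with over 40 N, if the wrist force passes 120 N, or if a joint passes its speed limit or range.

ROBOT

A 6-joint arm with a two-finger parallel gripper is mounted at the origin on the work surface. World frame = base frame: x ahead of the robot, y to its left, z up, the work surface at z = 0. Lengths are in m, angles in rad, forces in N, time in s.
With the tool pointing down it reaches from about 0.325 to 0.85 m from the base axis. Payload 4.4 kg.
Tool frame: the origin (TCP) lies midway between the tips of the shut fingers; the grasp point (between the pads) lies 19 mm behind it; x points along the fingers, y is the direction in which the jaws open and shut, and the axes are right-handed (so a half turn about x gives the same grasp; the last joint's range is limited). The gripper opens to 94 mm and grips with 3 to 60 N. Pads are 16 mm wide; open, the fingers measure 119 mm over their backs; the gripper's body (75 mm by 177 mm) begins 78 mm behind the grasp point.
Start: joints at [-1.405, 0.207, 1.542, -0, 1.393, -0.15], TCP at [0.179, -0.546, 0.205] pointing down, gripper open.
Joint ranges: [-2.73, 2.73], [-0.86, 2.22], [0.23, 2.46], [-1.11, 4.25], [0.08, 2.63], [-2.82, 2.82]. Speed limits (rad/s): [2.79, 2.79, 3.14, 3.14, 3.14, 3.14].

INTERFACE

Orientations are given as [roll, pitch, yaw] about the fixed x, y, z axes, in that order (R = Rz(yaw) Ry(pitch) Rx(roll)).
In Python, from cell import r, solver, capture, nets, monitor gives the robot as it stands. The module is installed in compiled form; this text tells all that it offers. Calls block until the motion is done:
- r.goto(position, orientation): joint-space move of the TCP to a pose.
- r.servo_line(position, frame=None, v=0.15, guard=None): straight line of the TCP; frame=None keeps the orientation; v is the mean speed in m/s. With guard (N) it stops when the force on the tool has changed by that much, and returns True; else False.
- r.set_joints(angles): joint-space move.
- r.gripper_to(opening): opening from 0.0 (shut) to 1.0 (fully open); the grip force is fixed at half the most; returns when the fingers have stopped.
- r.pause(seconds).
- solver.solve_ik(position, orientation): joint angles nearest the present ones, or None.
- capture(name): name is "side" or "top" or "wrist"; returns a dict with "image" (384x512x3 uint8, red, green, blue), "range_z" (384x512 float32, m along the optical axis (not along the pixel's ray), 0 where there is no reading), "vfov" (degrees; the focal length in pixels is half the picture's height over the tangent of half this angle, whatever the lens; pixels are square), "cx", "cy" (the principal point, pixels), "view" (4x4, takes a point from world to camera coordinates). Camera axes: x right, y up, looking along -z (the intrinsics and any distortion apply to the point x, -y, -z); pixel columns grow to the right and rows downward; lengths in m; the calibration is good to about 2 mm. A picture is of the moment at which its call begins.
A pose or a line that the arm cannot do raises r.PlanningError and nothing moves.
- r.sign_off(): hands the job in, once; it reports no verdict.
Trained networks look in a picture, given as the dict that the camera call returned (one of the last four; its "shot" number tells which), for a name from the list of things; names that differ only in an ending like _2 or _b are one class to them, and where a whole thing is asked for, a point or a joint stands for the part that bears it (a point fixed in the world has none). Each returns a list of dicts, best first, with "conf" (0 to 1); they miss things now and then, are a little off and sometimes report something else, mostly with a low value. They report only what shows in the picture. A call takes as long as a camera call. They do not tell look-alikes from the thing itself.
- nets.cut_out(picture, query): "pixels" (384x512 bool, what is visible of it) and "uv" ([column, row] in pixels, amid what is visible of it).
- nets.tip_of(picture, query): "uv" ([column, row] in pixels: a listed point, or the origin of a listed thing).
Readings, each from a call of its own:
- monitor.read_time(): time.
- monitor.read_joint_positions(): joint angles.
- monitor.read_qd(): joint speeds.
- monitor.read_joint_efforts(): joint torques, N m.
- monitor.read_position(): TCP position.
- monitor.read_ee_rot(): TCP orientation.
- monitor.read_force(): force on the tool from outside, world axes, zero at the start.
- monitor.read_torque(): the same for the moment, N m.
- monitor.read_gripper_width(): opening from 0.0 (shut) to 1.0 (fully open).
Only numpy, scipy, OpenCV 4.12 (cv2) and the standard library are available. Lean on these libraries where they do the work, as an engineer would, in place of code of your own. Each camera call takes 0.05 s, during which the arm holds its last target.

## Working session

There is one attempt and no reset: what is moved stays moved. The work goes in short steps, each a Python script; the robot and the scene stay as the last script left them, time stands still between calls to the robot, and variables do not carry over. Pictures are saved under pics/ and viewed, and the job is handed in when it is done.

```bash
mkdir -p pics; ls
cat > h.py <<'E'
import numpy as np, cv2
from cell import r, solver, capture, nets, monitor
def f(p): return p["image"].shape[0]/2/np.tan(np.radians(p["vfov"])/2)
def cloud(p):
    z=p["range_z"].astype(float); F=f(p); h,w=z.shape
    u,v=np.meshgrid(np.arange(w),np.arange(h))
    c=np.stack([(u-p["cx"])/F*z,-(v-p["cy"])/F*z,-z,np.ones_like(z)],-1)
    W=c@np.linalg.inv(p["view"]).T
    W=W[...,:3]; W[z==0]=np.nan; return W
def save(p,n): cv2.imwrite("pics/"+n+".png",p["image"][...,::-1])
E
python3 - <<'E'
from h import *
for n in("top","side","wrist"):
    p=capture(n); save(p,n+"0"); print(n,p["vfov"],p["cx"],p["cy"],[k for k in p])
    if n=="wrist": continue
    np.savez(n+"0.npz",**{k:v for k,v in p.items() if isinstance(v,(np.ndarray,float,int))})
    W=cloud(p)
    for q in("stamped_crate","rod_pot","tin","wrench"):
        for d in nets.cut_out(p,q):
            m=d["pixels"]; print(q,round(d["conf"],2),np.round(d["uv"]),np.round(np.nanmedian(W[m],0),3),np.round(np.nanpercentile(W[m],[3,97],axis=0),3).tolist())
    for q in("rail_edge","stamped_crate_push"):
        for d in nets.tip_of(p,q):
            u=np.round(d["uv"]).astype(int); print(q,d["conf"],d["uv"],W[min(u[1],383),min(u[0],511)])
print(monitor.read_time())
E
```

```text
pics
top 45.43640787321189 252.32757721122954 200.1025091192417 ['image', 'range_z', 'vfov', 'cx', 'cy', 'view', 'shot']
stamped_crate 0.92 [178. 178.] [0.612 0.163 0.14 ] [[0.568, 0.103, 0.003], [0.669, 0.23, 0.146]]
tin 0.75 [349. 188.] [ 0.601 -0.406  0.027] [[0.566, -0.428, -0.001], [0.627, -0.365, 0.086]]
wrench 0.7 [230. 240.] [0.421 0.007 0.008] [[0.358, -0.007, -0.0], [0.472, 0.025, 0.015]]
rail_edge 0.68 [236.3, 142.1] [ 0.75337509 -0.01002602  0.01866165]
stamped_crate_push 0.83 [174.2, 157.2] [0.69716961 0.20544477 0.00446693]
stamped_crate_push 0.69 [114.5, 181.7] [0.59034451 0.37911076 0.10319195]
side 54.6992159180694 250.2838191706099 194.16344536750006 ['image', 'range_z', 'vfov', 'cx', 'cy', 'view', 'shot']
stamped_crate 0.93 [193. 252.] [0.604 0.232 0.11 ] [[0.565, 0.117, 0.01], [0.657, 0.242, 0.14]]
rod_pot 0.81 [162. 348.] [0.582 0.436 0.06 ] [[0.547, 0.38, 0.001], [0.626, 0.46, 0.111]]
rod_pot 0.72 [239. 180.] [ 0.6   -0.143  0.093] [[0.56, -0.261, 0.003], [0.657, -0.136, 0.139]]
tin 0.56 [259. 162.] [ 0.576 -0.384  0.066] [[0.559, -0.49, 0.007], [0.624, -0.266, 0.133]]
wrench 0.53 [291. 246.] [0.412 0.012 0.005] [[0.343, -0.013, -0.003], [0.471, 0.029, 0.008]]
rail_edge 0.73 [174.1, 219.9] [ 0.75626767 -0.00933546  0.02570175]
stamped_crate_push 0.6 [171.2, 238.1] [0.65196428 0.21397523 0.14016097]
wrist 67.5427920180967 255.08076367654522 195.1710558108255 ['image', 'range_z', 'vfov', 'cx', 'cy', 'view', 'shot']
0.75
```

View pics/top0.png

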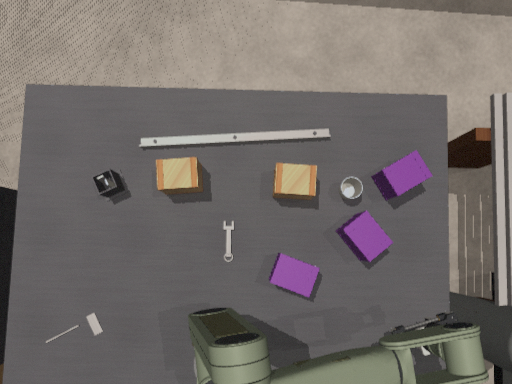

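View pics/side0.png

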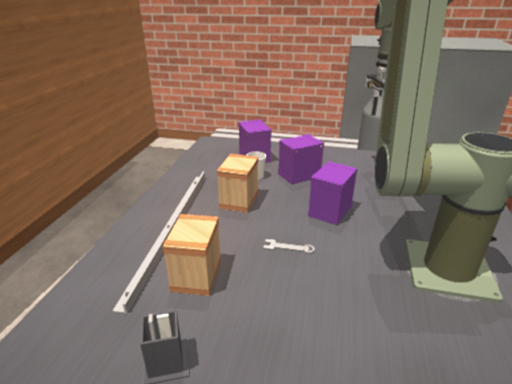

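```bash
cat >> h.py <<'E'
def rect(W,zlo,zhi,x0,x1,y0,y1):
    m=(W[...,2]>zlo)&(W[...,2]<zhi)&(W[...,0]>x0)&(W[...,0]<x1)&(W[...,1]>y0)&(W[...,1]<y1)
    P=W[m]; (c,s,a)=cv2.minAreaRect((P[:,:2]*1000).astype(np.float32))
    return len(P),np.round(c),np.round(s),round(a,1),round(float(np.median(P[:,2])),3),m
E
python3 - <<'E'
from h import *
for n in("top","side"):
    p=dict(np.load(n+"0.npz")); W=cloud(p); print(n,"cam",np.linalg.inv(p["view"])[:3,3], -np.linalg.inv(p["view"])[:3,2])
    for nm,b in dict(L=(.125,.16,.5,.72,.05,.3),R=(.125,.16,.5,.72,-.3,-.05),purp=(.06,.2,.2,.5,-.33,-.05),rail=(.02,.045,.70,.85,-.4,.4),pot=(.02,.2,.45,.75,.33,.5),tin=(.03,.12,.5,.7,-.46,-.33),wr=(.006,.03,.3,.52,-.06,.08)).items():
        try:
            q=rect(W,*b); print(nm,q[:5], np.round(np.percentile(W[q[5]],[1,99],axis=0),3).tolist())
        except Exception as e: print(nm,e)
    q=rect(W,.02,.045,.70,.85,-.4,.4)[5]; P=W[q]
    # near edge of rail: min x per y bin
    ys=np.arange(-.33,.33,.03); pts=[(y,np.percentile(P[abs(P[:,1]-y)<.015][:,0],5)) for y in ys if (abs(P[:,1]-y)<.015).sum()>5]
    k=np.polyfit(*np.array(pts).T,1); print("rail near edge x = %.4f + %.4f y"%(k[1],k[0]), P[:,1].min(),P[:,1].max())
for pos in([.72,.16,.12],[.72,-.2,.12],[.36,.16,.04],[.36,-.2,.04]):
    for yaw in(0,np.pi/2,np.pi,-np.pi/2): print(pos,round(yaw,2),solver.solve_ik(pos,[0,np.pi/2,yaw]) )
print(monitor.read_ee_rot())
E
```

```text
top cam [ 0.39853227 -0.08494016  1.5825989 ] [ 0.09794385  0.00782592 -0.99516117]
L (1277, array([619., 169.]), array([ 98., 132.]), 5.9, 0.141) [[0.568, 0.103, 0.129], [0.669, 0.234, 0.148]]
R (1269, array([ 612., -208.]), array([131.,  99.]), 87.3, 0.141) [[0.562, -0.272, 0.131], [0.659, -0.144, 0.148]]
purp (1352, array([ 310., -212.]), array([132.,  98.]), 71.3, 0.14) [[0.252, -0.281, 0.09], [0.368, -0.141, 0.148]]
rail (459, array([755.,  -5.]), array([ 10., 661.]), 4.7, 0.03) [[0.728, -0.329, 0.02], [0.783, 0.315, 0.038]]
pot (545, array([591., 412.]), array([67., 68.]), 26.4, 0.079) [[0.549, 0.371, 0.022], [0.631, 0.452, 0.125]]
tin (234, array([ 572., -411.]), array([126.,  71.]), 29.6, 0.069) [[0.503, -0.431, 0.031], [0.631, -0.363, 0.1]]
wr (330, array([409.,   9.]), array([135., 218.]), 89.7, 0.008) [[0.304, -0.056, 0.006], [0.515, 0.072, 0.016]]
rail near edge x = 0.7513 + -0.0811 y -0.33405822689651904 0.3243831338653311
side cam [0.31559633 0.82774763 0.64625555] [ 0.20683994 -0.83969029 -0.50213291]
L (1617, array([618., 174.]), array([ 98., 134.]), 5.8, 0.138) [[0.5
[... 1743 characters left out ...]
7 None
[0.36, 0.16, 0.04] 3.14 [0.19763255 0.04589652 2.11279707 0.         0.98289907 1.76842888]
[0.36, 0.16, 0.04] -1.57 [ 1.97632552e-01  4.58965222e-02  2.11279707e+00 -4.44089210e-16
  9.82899065e-01  1.97632552e-01]
[0.36, -0.2, 0.04] 0 [-0.71796993  0.08379351  2.07183128  0.          0.98596787 -2.28876626]
[0.36, -0.2, 0.04] 1.57 [-0.71796993  0.08379351  2.07183128  0.          0.98596787  2.42362272]
[0.36, -0.2, 0.04] 3.14 [-7.17969932e-01  8.37935080e-02  2.07183128e+00 -4.44089210e-16
  9.85967867e-01  8.52826395e-01]
[0.36, -0.2, 0.04] -1.57 [-7.17969932e-01  8.37935080e-02  2.07183128e+00 -4.44089210e-16
  9.85967867e-01 -7.17969932e-01]
[ 1.639774    1.57072025 -1.18501711]
```

```bash
cat >> h.py <<'E'
HP=np.pi/2
def tip(c,yaw,camyaw=0,fwd=.085):
    d=np.array([np.cos(yaw),np.sin(yaw)]); s=np.array(c)+.068*d; e=s-fwd*d
    o=[0,HP,yaw+camyaw]
    r.goto([*s,.26],o); 
    print("down guard",r.servo_line([*s,.12],v=.2,guard=8), monitor.read_position(), monitor.read_force())
    r.servo_line([*e,.12],v=.08); print("f",monitor.read_force())
E
python3 - <<'E'
from h import *
from scipy.spatial.transform import Rotation as Ro
p=capture("wrist"); C=np.linalg.inv(p["view"]); R=Ro.from_euler("xyz",monitor.read_ee_rot()).as_matrix(); t=np.array(monitor.read_position())
print("cam in tool",R.T@(C[:3,3]-t), "look",-R.T@C[:3,2],"up",R.T@C[:3,1])
for o in (0,np.pi):
  for pos in([.68,-.21],[.69,.18]): print(o,solver.solve_ik([*pos,.26],[0,HP,o]))
E
```

```text
cam in tool [-0.17841362 -0.00143916 -0.07042322] look [ 9.69241679e-01 -4.40477103e-04  2.46110491e-01] up [ 2.46110423e-01 -2.03217176e-04 -9.69241775e-01]
0 [-0.42095057  0.4686825   1.08752109  0.          1.58538907 -1.9917469 ]
0 [ 1.34003998e-01  4.71887722e-01  1.08299675e+00 -4.44089210e-16
  1.58670819e+00 -1.43679233e+00]
3.141592653589793 [-4.20950572e-01  4.68682501e-01  1.08752109e+00 -4.44089210e-16
  1.58538907e+00  1.14984575e+00]
3.141592653589793 [0.134004   0.47188772 1.08299675 0.         1.58670819 1.70480033]
```

View pics/wrist0.png

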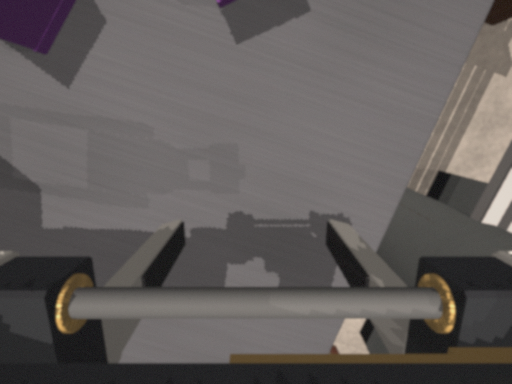

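Run:
```python
from h import *
r.gripper_to(.4)
tip([.6105,-.2055],np.radians(-2.5),np.pi)
p=capture("wrist"); save(p,"w1"); p=capture("top"); save(p,"t1")
print(monitor.read_position(),monitor.read_time())
```

```text
down guard False [ 0.67940974 -0.20920933  0.12161476] [6.62538459e-01 5.97449722e-04 1.38549444e+00]
f [ 0.40865422 -0.49548449  0.3236043 ]
[ 0.59382775 -0.20473506  0.11981315] 6.1083
```

View pics/w1.png

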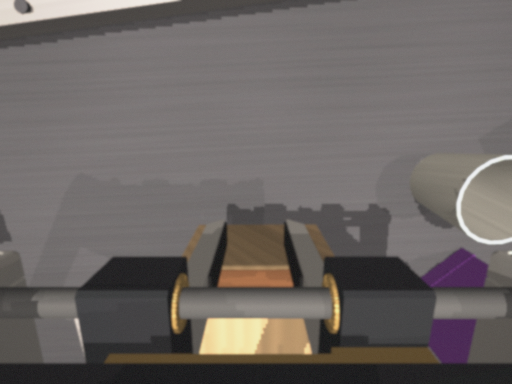

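View pics/t1.png

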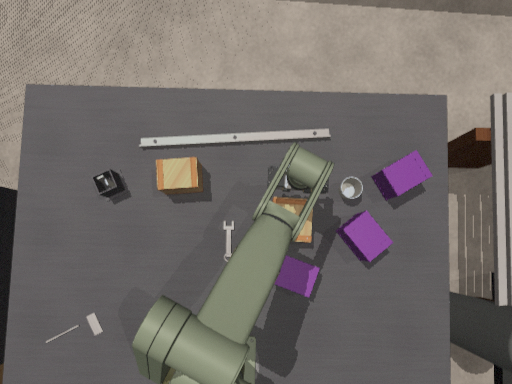

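Run:
```python
from h import *
p=monitor.read_position()
r.servo_line([.70,p[1],.22],v=.25)
q=capture("wrist"); save(q,"w2")
tip([.6185,.1715],np.radians(5.85),np.pi)
p=monitor.read_position()
r.servo_line([.70,p[1],.22],v=.25)
q=capture("wrist"); save(q,"w3")
p=monitor.read_position()
r.servo_line([p[0],p[1],.30],v=.25)
q=capture("side"); save(q,"s3")
print(monitor.read_position(),monitor.read_time())
cv2.imwrite("pics/c3.png",np.hstack([cv2.imread("pics/w2.png"),cv2.imread("pics/w3.png")])[:, ::1][::1,:][0:384:1,0:1024:1] if 0 else cv2.resize(np.hstack([cv2.imread("pics/w2.png"),cv2.imread("pics/w3.png")]),(800,300)))
```

```text
down guard False [0.68742668 0.17814577 0.12154717] [-0.26429234  0.46091197  0.271028  ]
f [0.43159116 0.03264727 0.17926667]
[0.69707234 0.16980706 0.29826195] 11.6583
```

View pics/c3.png

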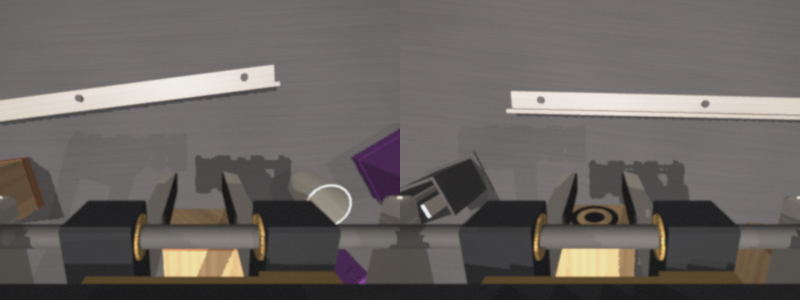

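View pics/s3.png

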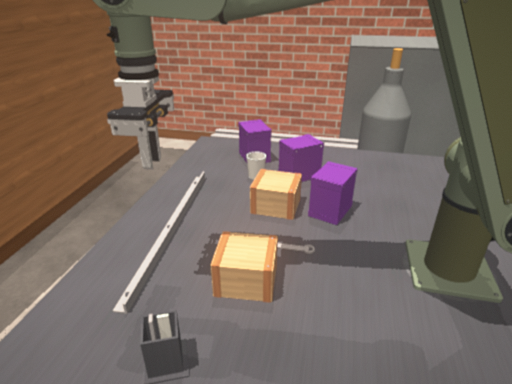

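Run:
```python
from h import *
q=capture("side"); W=cloud(q)
for n,b in dict(L=(.085,.11,.38,.62,.05,.3),R=(.085,.11,.40,.62,-.3,-.1)).items():
    z=rect(W,*b); print(n,z[:5],np.round(np.percentile(W[z[5]],[1,99],axis=0),3).tolist())
r.gripper_to(.9)
yaw=np.arctan(.08)
r.goto([.37,.155,.22],[0,HP,yaw+np.pi])
q=capture("top"); save(q,"t4"); W=cloud(q)
for n,b in dict(L=(.085,.11,.38,.62,.05,.3),R=(.085,.11,.40,.62,-.3,-.1)).items():
    z=rect(W,*b); print(n,z[:5],np.round(np.percentile(W[z[5]],[1,99],axis=0),3).tolist())
print(monitor.read_position(),monitor.read_time())
```

```text
L (2279, array([492., 161.]), array([140., 134.]), 5.5, 0.095) [[0.42, 0.096, 0.086], [0.561, 0.231, 0.097]]
R (974, array([ 483., -199.]), array([138., 141.]), 87.6, 0.094) [[0.414, -0.263, 0.086], [0.552, -0.131, 0.097]]
L (1704, array([494., 157.]), array([140., 132.]), 5.7, 0.097) [[0.427, 0.091, 0.088], [0.564, 0.223, 0.105]]
R (1742, array([ 486., -203.]), array([131., 140.]), 88.1, 0.097) [[0.417, -0.268, 0.089], [0.555, -0.139, 0.104]]
[0.37163879 0.15513121 0.22103439] 13.9
```

View pics/t4.png

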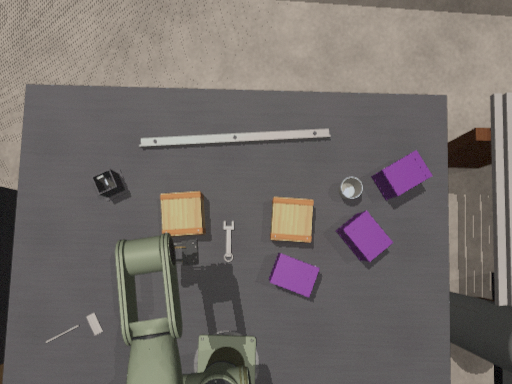

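Run:
```python
from h import *
yr=np.arctan(.08); d=np.array([np.cos(yr),np.sin(yr)]); c=np.array([.493,.159])
s=c-.100*d
o=[0,HP,yr+np.pi]
r.goto([*s,.20],o); print("down",r.servo_line([*s,.045],v=.2,guard=8),monitor.read_position())
e=s+d*(.022+.160)
print(r.servo_line([*e,.045],v=.09,guard=20),monitor.read_force())
e2=e+d*.035
print(r.servo_line([*e2,.045],v=.02,guard=12),monitor.read_force(),monitor.read_position(),"travel",d@(np.array(monitor.read_position())[:2]-s))
q=capture("top"); save(q,"t5"); q=capture("side"); save(q,"s5");print(monitor.read_time())
```

```text
down False [0.3944951  0.1513293  0.04615387]
False [-1.13093933 -0.88867976 -0.55473067]
True [ 0.1075194  -0.16469022  0.15824801] [0.58957729 0.166757   0.04439925] travel 0.19688830411004185
18.3167
```

View pics/s5.png

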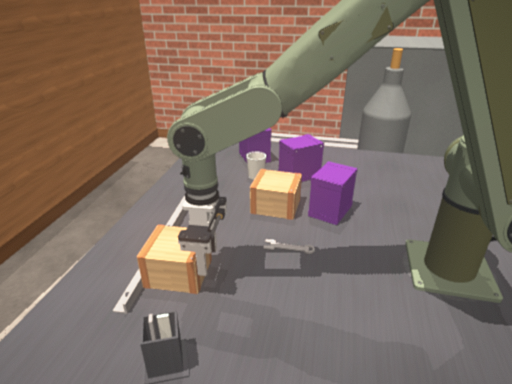

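Run:
```python
from h import *
yr=np.arctan(.08); d=np.array([np.cos(yr),np.sin(yr)])
for k in range(2):
    p=np.array(monitor.read_position())[:2]
    print(r.servo_line([*(p+d*.015),.045],v=.015,guard=15),monitor.read_force(),monitor.read_position())
p=np.array(monitor.read_position())[:2]
r.servo_line([*(p-d*.06),.045],v=.1)
p=p-d*.06
r.servo_line([*p,.25],v=.25)
q=capture("side"); save(q,"s6"); Ws=cloud(q)
r.goto([.35,-.05,.30],[0,HP,yr+np.pi])
q=capture("top"); save(q,"t6"); Wt=cloud(q)
for nm,W in(("side",Ws),("top",Wt)):
    for n,b in dict(L=(.08,.11,.5,.78,.05,.3),R=(.08,.11,.40,.62,-.3,-.1),wr=(.006,.03,.3,.52,-.06,.08),pot=(.02,.2,.45,.75,.33,.5),tin=(.03,.12,.5,.7,-.46,-.33)).items():
        try: z=rect(W,*b); print(nm,n,z[:5],np.round(np.percentile(W[z[5]],[1,99],axis=0),3).tolist())
        except Exception as e: print(n,e)
print(monitor.read_time())
```

```text
True [0.17332102 0.18921081 0.25112983] [0.58878339 0.16666367 0.04265706]
True [-1.18038791 -0.57831394 -1.06526672] [0.58803013 0.16656622 0.04160755]
side L (2253, array([666., 174.]), array([141., 134.]), 4.7, 0.094) [[0.593, 0.109, 0.081], [0.734, 0.243, 0.097]]
side R (1041, array([ 483., -198.]), array([136., 141.]), 87.1, 0.094) [[0.414, -0.262, 0.081], [0.553, -0.131, 0.097]]
side wr (92, array([407.,  12.]), array([136.,  35.]), 0.6, 0.007) [[0.339, -0.006, 0.006], [0.472, 0.029, 0.009]]
side pot (2176, array([589., 417.]), array([65., 68.]), 25.7, 0.075) [[0.548, 0.379, 0.021], [0.627, 0.46, 0.124]]
side tin (409, array([ 563., -398.]), array([129.,  75.]), 8.2, 0.067) [[0.501, -0.43, 0.032], [0.626, -0.357, 0.116]]
top L (1693, array([668., 169.]), array([142., 132.]), 4.6, 0.097) [[0.597, 0.103, 0.087], [0.738, 0.235, 0.104]]
top R (1736, array([ 486., -204.]), array([131., 140.]), 88.0, 0.097) [[0.417, -0.268, 0.089], [0.554, -0.139, 0.104]]
top wr (169, array([445.,   9.]), array([148., 139.]), 0.1, 0.008) [[0.389, -0.058, 0.006], [0.516, 0.077, 0.017]]
top pot (542, array([591., 413.]), array([67., 67.]), 26.2, 0.079) [[0.549, 0.371, 0.021], [0.631, 0.452, 0.123]]
top tin (231, array([ 573., -411.]), array([125.,  72.]), 30.9, 0.07) [[0.504, -0.431, 0.032], [0.632, -0.363, 0.101]]
22.3583
```

View pics/t6.png

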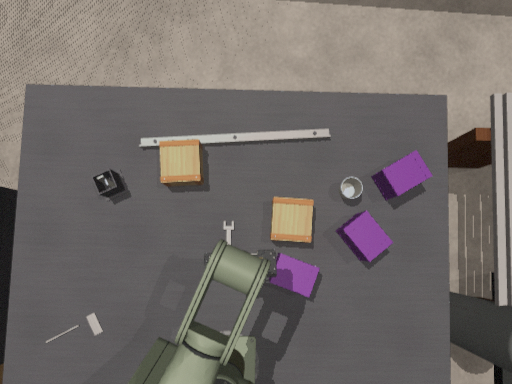

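View pics/s6.png

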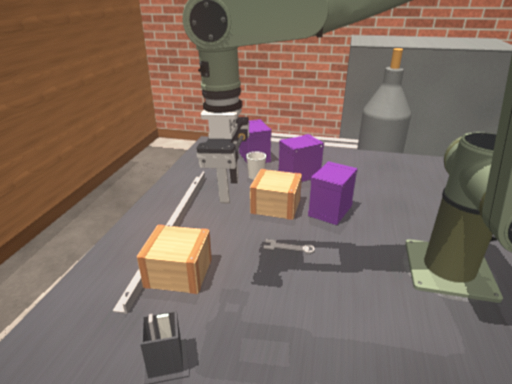

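Run:
```python
from h import *
print(r.sign_off(), monitor.read_time())
```

```text
the job is handed in; nothing more can be done
the job is handed in; nothing more can be done
```

The job is done and handed in at about 22 s of the 64 s allowed. Both crates lie on their near sides, and the left one, which carries the stamp, is pushed up against the dispatch rail.

- **Tipping:** I tipped the right crate first, then the left one. The wrist camera then showed the black ring stamp under the left crate and a bare underside on the right one.
- **Pushing:** I pushed the left crate along the bench to the rail with the two fingertips, pressed it twice more, then withdrew.
- **Squareness:** The stamped crate's yaw reads 4.6–4.7° and the rail's about 4.6°. Its underside is within about 1 mm of the rail face, and the two extra presses met resistance at once.
- **Plain crate:** It lies about 0.2 m short of the rail and did not move after it was tipped.
- **Bystanders:** The pot and tin read the same before and after from both cameras. The wrench was half hidden by the arm in the last top picture, so only the side camera confirms it: its position agrees to about 3 mm, though the fitted angle came out 5° different from the few points seen. Nothing came near it.
- **Disagreement:** The two cameras differ by up to about 6 mm, mostly in y. I used the mean of the two.

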